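Rock the cap feeder's gate to the other tray and let the caps run

TASK

On the cap feeder the seesaw gate is tipped towards one of its two trays. Press down the gate's raised end with the fingertips so that it rocks over to the other side, then push the tab of the stop slide fully open so that the three waiting round caps roll by themselves down the other chute into its tray. Do not touch or lift the caps, leave the gate tipped to the new side, and leave the two bottles and the tape roll where they stand.

Things in the scene. Friction and masses are not known exactly. Their poses are not given: they have to be found in the camera images.
- station: the fixed cap feeder, 580 mm wide (its y). Origin on the bench under the gate's pivot; x points away from the robot at yaw 0, y left, z up. A feed channel (34 mm wide inside, walls 24 mm above its floor) comes down from x 200 mm (floor 152 mm above the bench) to x 30 mm (floor 122 mm) onto the gate's middle; from the gate's ends chutes lead left and right to grey trays. The gate's front (-x) is open.
- gate (a joint): tilt of the seesaw gate, rad, -0.22 to 0.22, about the station's x axis, 80 mm up. A trough 190 mm long along y with a press plate before each end. Positive: left end up, caps run to the right tray; negative: right end up, caps run left. Top-heavy: it starts at either stop; pressed past level (under 2 N on the raised plate) it falls to the other stop and stays there.
- pad_left (a point): centre of the top of the gate's left press plate, a steel plate 56 mm (station x) by 44 mm (station y), 5 mm thick, 56 mm in front of the pivot and 72 mm to the left; about 125 mm above the bench when raised, about 93 mm when down. It moves with the gate, which may still be settling in the first half second.
- pad_right (a point): the same on the right press plate, 72 mm to the right of the pivot
- stop (a joint): position of the stop slide, m: near 0 (up to 4 mm) shut, 0.045 fully open. It slides towards the station's +y (left) against about 1.2 N of friction and stays where it is left. Its blade stands across the channel 70 mm behind the pivot and holds the caps back until it is about 35 mm open.
- stop_tab (a point): middle of the top edge of the slide's upright tab, which stands on the blade: 26 mm (station x) by 10 mm (station y), upper 44 mm free, top 204 mm above the bench, about 40 mm higher than the channel's walls and the caps behind it. Push it sideways from its right side towards the station's +y.
- tray_left (a point): middle of the floor of the left tray, 100 mm by 104 mm, outer walls 55 mm high, 236 mm to the left of the pivot
- tray_right (a point): middle of the floor of the right tray, the same size, 236 mm to the right of the pivot
- cap_1_center (a point): centre of a round black bottle cap, a 26 mm ball of about 22 g, number 1 in the queue behind the stop
- cap_2_center (a point): centre of a round black bottle cap, a 26 mm ball of about 22 g, number 2 in the queue behind the stop
- cap_3_center (a point): centre of a round black bottle cap, a 26 mm ball of about 22 g, number 3 in the queue behind the stop
- bottle_1: bystander: square dark perfume bottle, 36 mm wide, 80 mm tall, behind the left chute; origin under its base
- bottle_2: bystander: square dark perfume bottle, 41 mm wide, 92 mm tall, behind the right chute; origin under its base
- tape: bystander: roll of tape lying in front of the gate, 72 mm across, 24 mm high; origin under its base

How it is judged:
By the outcome, as a careful person would: the job done as asked, in the order asked, and still so for the second after the job is handed in, with the robot touching nothing.
It also fails if it takes over 43 s, if anything falls off the work surface, if the arm or the gripper's body presses on something with over 40 N, if the wrist force passes 120 N, or if a joint passes its speed limit or range.

ROBOT

A 6-joint arm with a two-finger parallel gripper is mounted at the origin on the work surface. World frame = base frame: x ahead of the robot, y to its left, z up, the work surface at z = 0. Lengths are in m, angles in rad, forces in N, time in s.
With the tool pointing down it reaches from about 0.35 to 0.975 m from the base axis. Payload 4.9 kg.
Tool frame: the origin (TCP) lies midway between the tips of the shut fingers; the grasp point (between the pads) lies 19 mm behind it; z points along the fingers, y is the direction in which the jaws open and shut (so a half turn about z gives the same grasp; the last joint's range is limited). The gripper opens to 85 mm and grips with 20 to 120 N. Pads are 22 mm wide; open, the fingers measure 114 mm over their backs; the gripper's body (76 mm by 85 mm) begins 54 mm behind the grasp point. The pads swing forward as they close: fully open they stand 13 mm farther back than shut.
Start: joints at [-1.365, 0.053, 1.613, -0, 1.476, -0.119], TCP at [0.199, -0.592, 0.231] pointing down, gripper open.
Joint ranges: [-3.01, 3.01], [-1.01, 2.22], [0.06, 2.58], [-1.02, 4.17], [0.09, 2.62], [-3.14, 3.14]. Speed limits (rad/s): [2.57, 2.57, 3.14, 3.14, 3.14, 3.14].

INTERFACE

Orientations are given as a unit quaternion [w, x, y, z].
In Python, from plant import state, grab_frame, camera_info, job_done, cut_out gives the robot as it stands.
- The arm moves only by the tool step_arm, never from a script. Its argument "moves" is a list of rows, each a list of 7 numbers: the shift along the tool's x, y, z in m, then the turn, a rotation vector about the tool's x, y, z in rad, then the finger opening in m, from 0 to 0.0854. A call has 1 to 8 rows; each row shifts and turns the commanded pose from where the row before left it, along the tool's axes as they then stand; what a row does not reach is not made up. A row lasts 1/10 s, in which the tool goes at most 50 mm and 8.59 degrees, less where a joint would pass 70% of its speed; a pose out of reach is approached as far as the arm can. A call is refused whole if a number of a shift passes 0.05 or a number of a turn 0.15, either way. A call with a gripper value outside its range is refused whole. The fingers move at their own pace and stop on an object; the grip force is fixed at half the most. Time passes only in rows, so rows that do not move let the fingers close. It gives the time, the measured TCP pose, the force and the opening at its end, in the units of the state.
- state(): the state, without advancing time (a new reading comes with each control period).
- grab_frame(name): name is "scene" or "side" or "wrist"; returns (picture, depth): 384x512x3 uint8, red, green, blue; 384x512 float32, m along the optical axis (not along the pixel's ray), 0 where there is no reading.
- camera_info(name): a dict with "intrinsics" (3x3 intrinsics, pixels), "world_from_camera" (4x4, takes a point from camera to world coordinates). Camera axes: x right, y down, z forward; pixel columns grow to the right and rows downward; lengths in m; the calibration is good to about 2 mm. The wrist camera is an equidistant fisheye: a pixel r from the principal point sees the ray r / f radians off the axis. A picture is of the moment at which its call begins: read the wrist's pose just before it. camera_info takes no time and is no camera call; for the wrist camera it gives the pose at the moment of the call.
- job_done(): hands the job in, once; it reports no verdict.
Trained networks look in the newest picture that a camera, given by its name, has taken for a name from the list of things; names that differ only in an ending like _2 or _b are one class to them, and where a whole thing is asked for, a point or a joint stands for the part that bears it (a point fixed in the world has none). Each returns a list of dicts, best first, with "conf" (0 to 1); they miss things now and then, are a little off and sometimes report something else, mostly with a low value. They report only what shows in the picture. A call takes as long as a camera call.
- cut_out(camera, query): "mask" (384x512 bool, what is visible of it) and "point" ([column, row] in pixels, amid what is visible of it).
The state is a dict: "time": time; "joint_pos": joint angles; "joint_vel": joint speeds; "joint_efforts": joint torques, N m; "tool_pos": TCP position; "tool_rot": TCP orientation; "contact_force": force on the tool from outside, world axes, zero at the start; "ft_torque": the same for the moment, N m; "gripper_width": opening from 0.0 (shut) to 1.0 (fully open).
Only numpy, scipy, OpenCV 4.12 (cv2) and the standard library are available. Lean on these libraries where they do the work, as an engineer would, in place of code of your own. Each camera call takes 0.05 s, during which the arm holds its last target.

## Working session

There is one attempt and no reset: what is moved stays moved. The work goes in short steps, Python scripts to look and compute and a tool call to move; the robot and the scene stay as the last step left them, time stands still between calls to the robot, and variables do not carry over. Pictures are saved under pics/ and viewed, and the job is handed in when it is done.

Besides the shell and the picture viewer there is one more tool, called as name(argument=value, ...) on one line, values as JSON. step_arm: Moves the arm, as the interface text tells. Its arguments: {"type":"object","properties":{"moves":{"type":"array"}},"required":["moves"]}

```bash
ls; mkdir -p pics; python3 - <<'E'
from plant import *
import cv2,numpy as np
s=state();print(s)
for n in ["scene","side"]:
    p,d=grab_frame(n);cv2.imwrite(f"pics/{n}0.png",p[:,:,::-1]);np.savez(f"{n}0.npz",p=p,d=d)
    c=camera_info(n);print(n,np.round(c["intrinsics"],1).tolist(),np.round(c["world_from_camera"],3).tolist())
E
```

```text
pics
{'time': 0.0, 'joint_pos': array([-1.36502432e+00,  5.33379406e-02,  1.61430554e+00, -1.95834898e-05,
        1.47603374e+00, -1.18984990e-01]), 'joint_vel': array([ 0.00195091,  0.00100101, -0.00042767, -0.0017017 ,  0.00048745,
        0.00085118]), 'joint_efforts': array([-1.38018868e-04, -3.93672216e+01, -3.70179248e+01, -9.43053533e-05,
        6.96838993e-03,  1.62479847e-05]), 'tool_pos': array([ 0.19929688, -0.59169993,  0.23006787]), 'tool_rot': array([-1.04088270e-03,  9.86844865e-01,  1.61666711e-01, -5.49519521e-05]), 'contact_force': array([ 0.99694013, -0.58098793,  0.13471468]), 'ft_torque': array([ 0.01671598, -0.00530262, -0.0421258 ]), 'gripper_width': 1.0007279912650993}
scene [[430.7, 0.0, 241.2], [0.0, 430.7, 187.5], [0.0, 0.0, 1.0]] [[0.269, 0.794, -0.546, 1.076], [0.963, -0.214, 0.162, -0.098], [0.012, -0.569, -0.822, 0.867], [0.0, 0.0, 0.0, 1.0]]
side [[468.0, 0.0, 250.3], [0.0, 468.0, 192.9], [0.0, 0.0, 1.0]] [[-0.783, -0.415, 0.463, 0.023], [-0.622, 0.52, -0.586, 0.758], [0.002, -0.747, -0.665, 0.936], [0.0, 0.0, 0.0, 1.0]]
```

View pics/scene0.png

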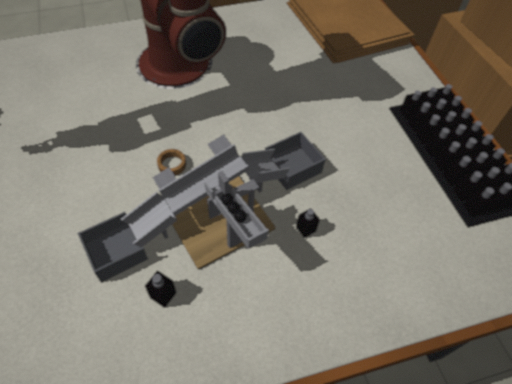

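View pics/side0.png

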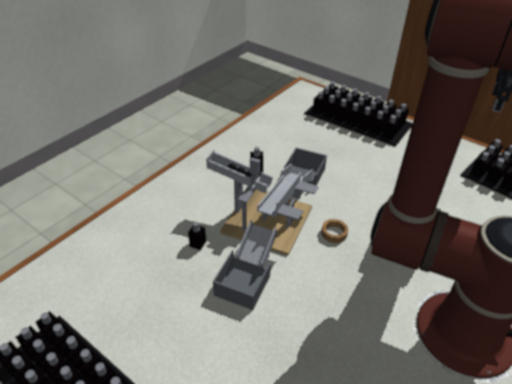

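```bash
cat > h.py <<'E'
from plant import *
import cv2,numpy as np
def look(cam,q):
    p,d=LAST[cam]; c=camera_info(cam);K=c["intrinsics"];T=c["world_from_camera"]
    for r in cut_out(cam,q)[:4]:
        m=r["mask"]&(d>0); v,u=np.nonzero(m); z=d[m]
        P=np.c_[(u-K[0,2])/K[0,0]*z,(v-K[1,2])/K[1,1]*z,z,np.ones(len(z))]@T.T
        P=P[:,:3]
        if len(P)<3: print(cam,q,r["conf"],"few");continue
        print(cam,q,round(r["conf"],2),np.round(r["point"]),len(P),"med",np.round(np.median(P,0),3),"lo",np.round(np.percentile(P,3,0),3),"hi",np.round(np.percentile(P,97,0),3))
LAST={}
def grab(cam):
    LAST[cam]=grab_frame(cam);return LAST[cam]
E
python3 - <<'E'
from h import *
for c in ["scene","side"]:
    grab(c)
    for q in ["pad_left","stop_tab","cap_1_center","tape"]: look(c,q)
print(state()["time"])
E
```

```text
scene pad_left 0.92 [200. 177.] 3052 med [ 0.522 -0.029  0.108] lo [ 0.448 -0.113  0.081] hi [0.577 0.065 0.145]
scene stop_tab 0.84 [226. 187.] 275 med [0.606 0.005 0.176] lo [ 0.593 -0.008  0.141] hi [0.615 0.024 0.206]
scene cap_1_center 0.54 [226. 199.] 111 med [0.622 0.008 0.155] lo [ 0.611 -0.002  0.144] hi [0.629 0.021 0.16 ]
scene tape 0.88 [174. 158.] 441 med [ 0.382 -0.07   0.022] lo [ 0.359 -0.109  0.   ] hi [ 0.424 -0.044  0.027]
side pad_left 0.64 [282. 194.] 1322 med [ 0.52  -0.003  0.112] lo [ 0.449 -0.116  0.017] hi [0.58  0.07  0.144]
side stop_tab 0.7 [254. 169.] 205 med [0.601 0.01  0.177] lo [0.591 0.    0.139] hi [0.613 0.023 0.206]
side stop_tab 0.48 [284. 196.] 1276 med [0.518 0.003 0.114] lo [ 0.448 -0.114  0.084] hi [0.573 0.071 0.145]
side tape 0.76 [335. 227.] 428 med [ 0.389 -0.072  0.021] lo [ 0.358 -0.109  0.003] hi [ 0.42  -0.042  0.028]
side tape 0.5 [259. 213.] 9997 med [0.532 0.037 0.041] lo [ 0.43  -0.285  0.003] hi [0.705 0.268 0.167]
0.6
```

```bash
python3 - <<'E'
from h import *
S=0.001; x0,x1,y0,y1=0.33,0.83,-0.36,0.36
W=int((y1-y0)/S);H=int((x1-x0)/S)
hm=np.zeros((H,W),np.float32)
allP=[]
for n in ["scene","side"]:
    f=np.load(n+"0.npz");d=f["d"];c=camera_info(n);K=c["intrinsics"];T=c["world_from_camera"]
    # raw
    v,u=np.nonzero(d>0);z=d[v,u]
    P=(np.c_[(u-K[0,2])/K[0,0]*z,(v-K[1,2])/K[1,1]*z,z,np.ones(len(z))]@T.T)[:,:3];allP.append(P)
P=np.vstack(allP);np.save("P.npy",P)
k=(P[:,0]>x0)&(P[:,0]<x1)&(P[:,1]>y0)&(P[:,1]<y1)&(P[:,2]>-.02)&(P[:,2]<.23);P=P[k]
P=P[np.argsort(P[:,2])]
# top of image= far (+x), left=+y
for p in P:
    r=int((x1-p[0])/S);q=int((y1-p[1])/S); cv2.circle(hm,(q,r),1,float(p[2]),-1)
im=cv2.applyColorMap(np.clip(hm/0.21*255,0,255).astype(np.uint8),cv2.COLORMAP_TURBO)
for x in np.arange(.35,.83,.05): cv2.line(im,(0,int((x1-x)/S)),(8,int((x1-x)/S)),(255,255,255),1);cv2.putText(im,f"{x:.2f}",(10,int((x1-x)/S)+4),0,.35,(255,255,255))
for y in np.arange(-.35,.36,.05): cv2.putText(im,f"{y:.2f}",(int((y1-y)/S)-8,H-4),0,.3,(255,255,255));
cv2.imwrite("pics/hm.png",im)
for n in ["scene","side"]:
    p=np.load(n+"0.npz")["p"]
    a=(p[120:290,70:340] if n=="scene" else p[130:310,190:360])
    cv2.imwrite(f"pics/{n}zoom.png",cv2.resize(a,None,fx=2.9 if n=="scene" else 3.3,fy=2.9 if n=="scene" else 3.3,interpolation=cv2.INTER_CUBIC)[:,:,::-1])
E
```

```text
(no output)
```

View pics/hm.png

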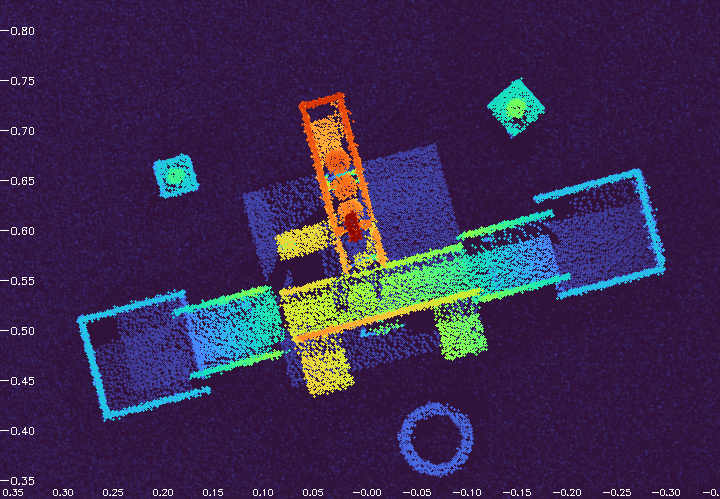

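View pics/scenezoom.png

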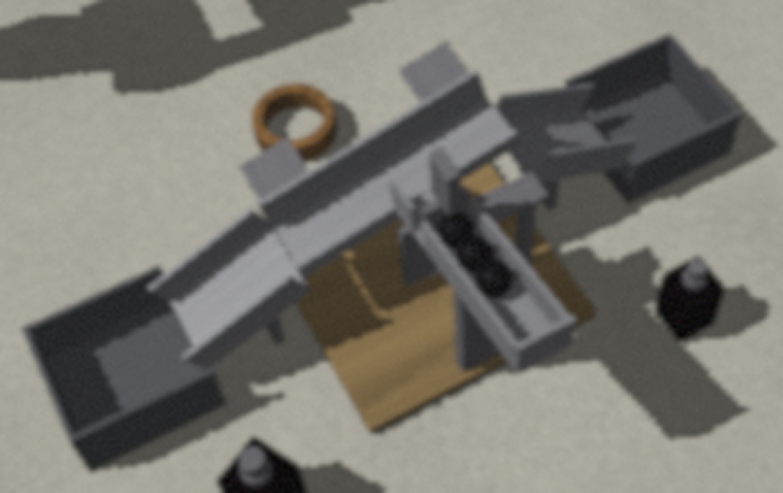

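View pics/sidezoom.png

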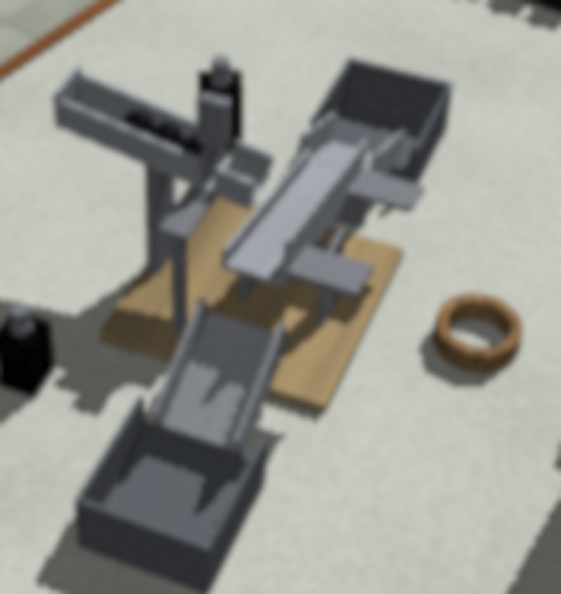

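```bash
python3 - <<'E'
from h import *
P=np.load("P.npy")
def box(x,y,z,n):
    k=(P[:,0]>x[0])&(P[:,0]<x[1])&(P[:,1]>y[0])&(P[:,1]<y[1])&(P[:,2]>z[0])&(P[:,2]<z[1]);Q=P[k]
    r=cv2.minAreaRect(Q[:,:2].astype(np.float32));print(n,len(Q),np.round(Q.mean(0),4),[np.round(a,4) for a in r]);return Q
box((.433,.487),(.005,.07),(.105,.135),"padL")
box((.46,.525),(-.125,-.07),(.08,.12),"padR")
q=box((.58,.63),(-.02,.04),(.176,.215),"tab");print(np.percentile(q[:,2],[5,50,95,99]))
box((.35,.45),(-.12,-.03),(.01,.04),"tape")
# outline of tray+station low walls
k=(P[:,2]>.04)&(P[:,2]<.17)&(P[:,0]>.4)&(P[:,0]<.665)&(abs(P[:,1])<.31)&~((P[:,0]>.62)&(P[:,1]>.14))
k&=((P[:,1]>.2)&(P[:,0]<.56))|(P[:,1]<-.2)
r=cv2.minAreaRect(P[k][:,:2].astype(np.float32));print("trays",r)
s=state();R=__import__("scipy.spatial.transform",fromlist=["R"]).Rotation.from_quat(s["tool_rot"][[1,2,3,0]]).as_matrix();print(np.round(R,3))
E
```

```text
padL 472 [0.4598 0.0349 0.1262] [array([0.4647, 0.0349]), array([0.0549, 0.0461]), np.float64(15.1172)]
padR 440 [ 0.4959 -0.1002  0.0949] [array([ 0.5012, -0.0997]), array([0.0571, 0.0472]), np.float64(10.7021)]
tab 254 [0.6039 0.0072 0.1951] [array([0.6031, 0.0073]), array([0.0287, 0.0139]), np.float64(16.8726)]
[0.17857642 0.1973533  0.20612385 0.20769065]
tape 715 [ 0.389  -0.0747  0.0216] [array([ 0.3903, -0.0759]), array([0.072 , 0.0735]), np.float64(62.229)]
trays ((0.5361289978027344, -0.014578908681869507), (0.10968949645757675, 0.5884818434715271), 14.88929557800293)
[[ 0.948  0.319  0.   ]
 [ 0.319 -0.948 -0.   ]
 [ 0.     0.    -1.   ]]
```

step_arm(moves=[[0,0,0,0,0,0.064,0],[0.0295,-0.0385,0,0,0,0,0],[0.0295,-0.0385,0,0,0,0,0],[0.0295,-0.0385,0,0,0,0,0],[0.0295,-0.0385,0,0,0,0,0],[0.0295,-0.0385,0,0,0,0,0],[0.0295,-0.0385,0,0,0,0,0],[0.0295,-0.0385,0,0,0,0,0]])

```text
time: 1.4
tool_pos: [0.3298, -0.2769, 0.2315]
tool_rot: [0.0, 0.992, 0.13, 0.0]
contact_force: [1.1, 0.2, 0.8]
gripper_width: -0.001
```

step_arm(moves=[[0.0295,-0.0385,0,0,0,0,0],[0.0295,-0.0385,0,0,0,0,0],[0.0295,-0.0385,0,0,0,0,0],[0.0295,-0.0385,0,0,0,0,0],[0.0295,-0.0385,0,0,0,0,0],[0.0295,-0.0385,0,0,0,0,0],[0.0295,-0.0385,0,0,0,0,0],[0,0,0,0,0,0,0]])

```text
time: 2.2
tool_pos: [0.4603, 0.0397, 0.2315]
tool_rot: [-0.001, 0.991, 0.134, 0.0]
contact_force: [-0.6, -0.1, -0.0]
gripper_width: 0.002
```

step_arm(moves=[[-0.002,0.003,0.03,0,0,0,0],[0,0,0.03,0,0,0,0],[0,0,0.025,0,0,0,0],[0,0,0.01,0,0,0,0],[0,0,0,0,0,0,0]])

```text
time: 2.7
tool_pos: [0.4572, 0.0312, 0.1348]
tool_rot: [-0.0, 0.992, 0.13, -0.002]
contact_force: [-0.7, 1.0, 1.0]
gripper_width: -0.001
```

```bash
python3 - <<'E'
from h import *
for n,a in [("scene",(120,290,70,340)),("side",(60,310,190,400))]:
    p,d=grab(n);print(cv2.imwrite(f"pics/{n}1.png",cv2.resize(p[a[0]:a[1],a[2]:a[3]],None,fx=2.3,fy=2.3,interpolation=cv2.INTER_CUBIC)[:,:,::-1]))
E
```

```text
True
True
```

View pics/scene1.png

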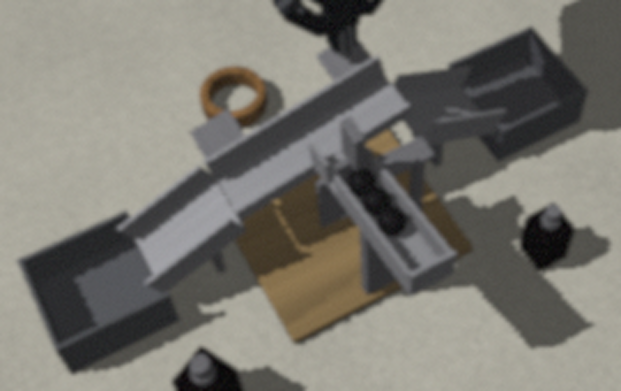

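View pics/side1.png

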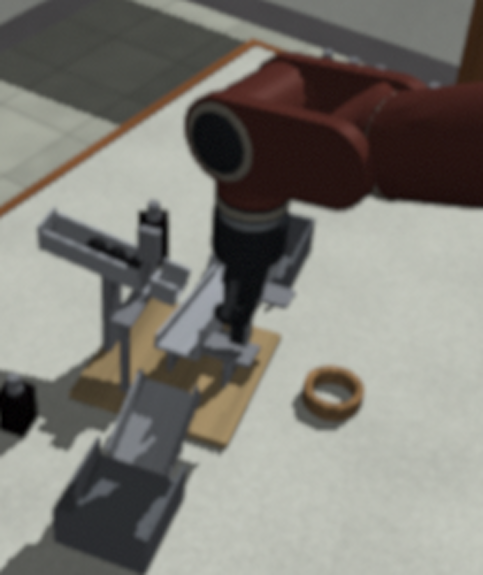

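The fingertips (side picture, about 240,340) stand just over the left plate. I press now.

step_arm(moves=[[0,-0.004,0.006,0,0,0,0],[0,0,0.006,0,0,0,0],[0,0,0.006,0,0,0,0],[0,0,0.006,0,0,0,0],[0,0,0.006,0,0,0,0],[0,0,0.005,0,0,0,0],[0,0,0,0,0,0,0],[0,0,0,0,0,0,0]])

```text
time: 3.6
tool_pos: [0.4572, 0.0354, 0.1011]
tool_rot: [-0.0, 0.992, 0.13, -0.0]
contact_force: [-0.3, -0.1, 1.0]
gripper_width: 0.003
```

step_arm(moves=[[0,0,-0.02,0,0,0,0],[0,0,-0.04,0,0,0,0],[0,0,-0.045,0,0,0,0],[0,0,-0.045,0,0,0,0],[0,0,0,0,0,0,0]])

```text
time: 4.1
tool_pos: [0.461, 0.0351, 0.2602]
tool_rot: [0.002, 0.991, 0.13, 0.007]
contact_force: [0.7, -0.6, 0.9]
gripper_width: 0.004
```

```bash
python3 - <<'E'
from h import *
for n,a in [("scene",(120,290,70,340)),("side",(60,310,190,400))]:
    p,d=grab(n);print(cv2.imwrite(f"pics/{n}2.png",cv2.resize(p[a[0]:a[1],a[2]:a[3]],None,fx=2.3,fy=2.3,interpolation=cv2.INTER_CUBIC)[:,:,::-1]))
    look(n,"stop_tab");look(n,"gate")
E
```

```text
True
scene stop_tab 0.54 [224. 185.] 262 med [0.606 0.005 0.179] lo [ 0.591 -0.006  0.146] hi [0.615 0.024 0.206]
scene gate 0.48 [206. 173.] 2798 med [ 0.519 -0.025  0.112] lo [ 0.441 -0.103  0.076] hi [0.576 0.077 0.147]
True
side stop_tab 0.65 [253. 168.] 221 med [0.601 0.01  0.177] lo [ 0.591 -0.002  0.135] hi [0.614 0.024 0.206]
side gate 0.95 [283. 201.] 1848 med [0.519 0.005 0.104] lo [ 0.447 -0.101  0.08 ] hi [0.573 0.077 0.137]
side gate 0.54 [253. 170.] 170 med [0.601 0.01  0.177] lo [0.591 0.003 0.138] hi [0.612 0.024 0.206]
```

View pics/scene2.png

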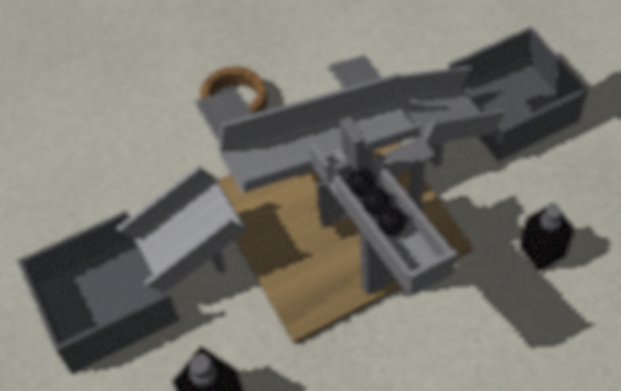

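View pics/side2.png

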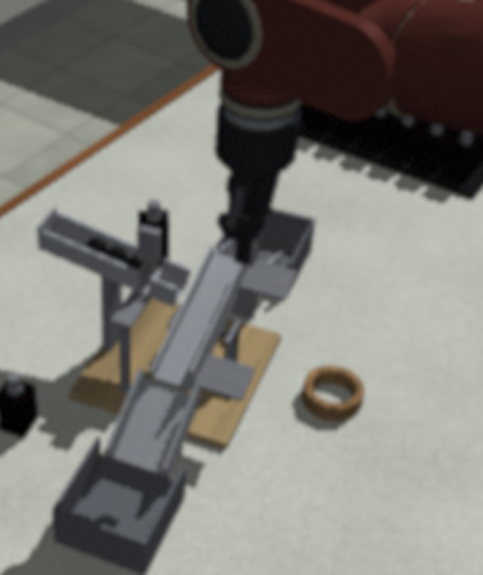

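step_arm(moves=[[0.0327,0.0273,0,0,0,0,0],[0.0327,0.0273,0,0,0,0,0],[0.0327,0.0273,0,0,0,0,0],[0.0327,0.0273,0,0,0,0,0],[0,0,0,0,0,0,0],[0,0,0,0,0,0,0]])

```text
time: 5.0
tool_pos: [0.6114, -0.0366, 0.2487]
tool_rot: [-0.001, 0.992, 0.13, -0.002]
contact_force: [-0.4, 0.5, 0.5]
gripper_width: 0.0
```

step_arm(moves=[[0.0035,0,0.025,0,0,0,0],[0,0,0.025,0,0,0,0],[0,0,0.017,0,0,0,0],[0,0,0,0,0,0,0]])

```text
time: 5.4
tool_pos: [0.6124, -0.0345, 0.1807]
tool_rot: [-0.001, 0.991, 0.13, -0.003]
contact_force: [-0.7, -0.3, -0.4]
gripper_width: 0.002
```

```bash
python3 - <<'E'
from h import *
for n,a in [("scene",(120,290,70,340)),("side",(60,310,190,400))]:
    p,d=grab(n);print(cv2.imwrite(f"pics/{n}3.png",cv2.resize(p[a[0]:a[1],a[2]:a[3]],None,fx=2.3,fy=2.3,interpolation=cv2.INTER_CUBIC)[:,:,::-1]))
E
```

```text
True
True
```

View pics/scene3.png

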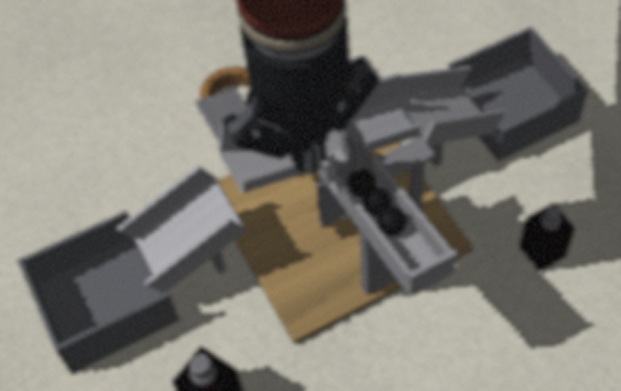

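View pics/side3.png

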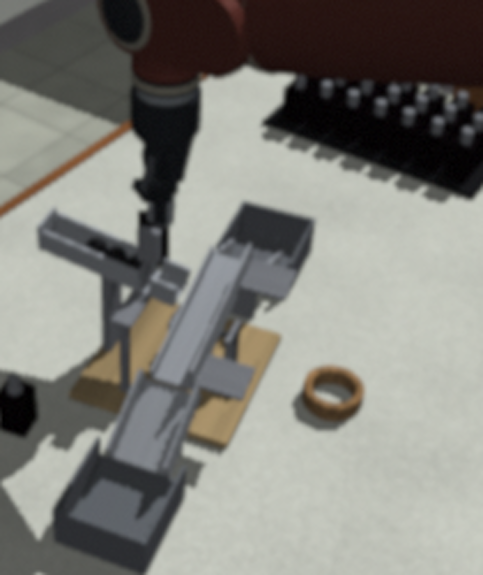

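step_arm(moves=[[0,-0.008,0,0,0,0,0],[0,-0.008,0,0,0,0,0],[0,-0.008,0,0,0,0,0],[0,-0.008,0,0,0,0,0],[0,-0.006,0,0,0,0,0],[0,0,0,0,0,0,0]])

```text
time: 6.1
tool_pos: [0.6053, 0.0023, 0.1846]
tool_rot: [-0.0, 0.991, 0.131, 0.0]
contact_force: [-1.1, -0.4, 0.5]
gripper_width: -0.0
```

```bash
python3 - <<'E'
from h import *
for n,a in [("scene",(120,290,70,340)),("side",(60,310,190,400))]:
    p,d=grab(n);print(cv2.imwrite(f"pics/{n}4.png",cv2.resize(p[a[0]:a[1],a[2]:a[3]],None,fx=2.3,fy=2.3,interpolation=cv2.INTER_CUBIC)[:,:,::-1]))
    look(n,"stop_tab")
E
```

```text
True
scene stop_tab 0.69 [232. 186.] 197 med [0.605 0.022 0.169] lo [0.595 0.005 0.141] hi [0.612 0.038 0.206]
True
side stop_tab 0.79 [252. 174.] 227 med [0.597 0.025 0.178] lo [0.586 0.013 0.134] hi [0.612 0.038 0.206]
```

View pics/scene4.png

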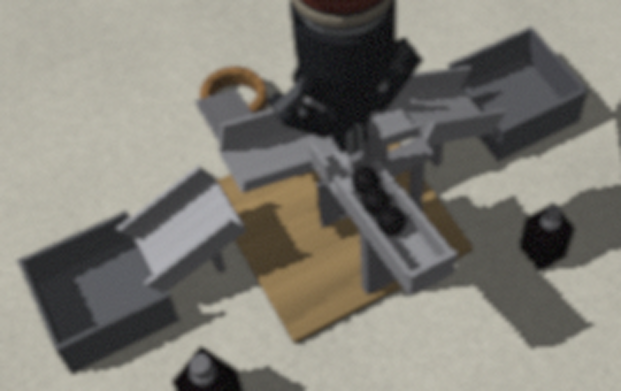

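View pics/side4.png

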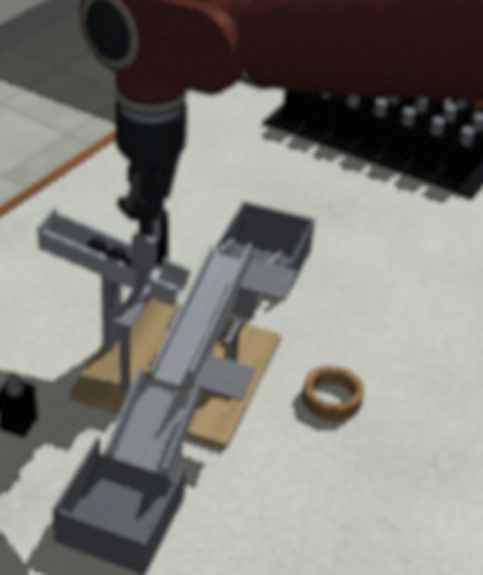

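step_arm(moves=[[0,-0.009,0,0,0,0,0],[0,-0.009,0,0,0,0,0],[0,-0.005,0,0,0,0,0],[0,0,0,0,0,0,0]])

```text
time: 6.7
tool_pos: [0.5991, 0.0246, 0.1842]
tool_rot: [-0.0, 0.991, 0.131, -0.0]
contact_force: [0.3, -0.5, 0.6]
gripper_width: -0.004
```

step_arm(moves=[[0,-0.003,0,0,0,0,0],[0,0,0,0,0,0,0]])

```text
time: 6.9
tool_pos: [0.5986, 0.0267, 0.1844]
tool_rot: [-0.0, 0.991, 0.13, -0.0]
contact_force: [0.5, -1.2, 0.4]
gripper_width: 0.004
```

step_arm(moves=[[0,-0.002,0,0,0,0,0],[0,0,0,0,0,0,0]])

```text
time: 7.1
tool_pos: [0.5983, 0.0284, 0.1844]
tool_rot: [-0.0, 0.992, 0.13, 0.0]
contact_force: [0.3, -0.3, 0.3]
gripper_width: 0.001
```

step_arm(moves=[[0,-0.002,0,0,0,0,0],[0,0,0,0,0,0,0]])

```text
time: 7.3
tool_pos: [0.5977, 0.0303, 0.1844]
tool_rot: [-0.0, 0.992, 0.13, 0.0]
contact_force: [-0.0, -1.1, -0.2]
gripper_width: 0.006
```

```bash
python3 - <<'E'
from h import *
for n,a in [("scene",(120,290,70,340)),("side",(60,310,190,400))]:
    p,d=grab(n);print(cv2.imwrite(f"pics/{n}5.png",cv2.resize(p[a[0]:a[1],a[2]:a[3]],None,fx=2.3,fy=2.3,interpolation=cv2.INTER_CUBIC)[:,:,::-1]))
    look(n,"stop_tab")
E
```

```text
True
scene stop_tab 0.67 [245. 182.] 232 med [0.597 0.048 0.163] lo [0.589 0.034 0.132] hi [0.604 0.065 0.206]
scene stop_tab 0.15 [162. 285.] 772 med [ 0.729 -0.155  0.065] lo [ 0.696 -0.182  0.001] hi [ 0.748 -0.131  0.093]
True
side stop_tab 0.72 [247. 180.] 202 med [0.589 0.052 0.175] lo [0.58  0.039 0.136] hi [0.603 0.066 0.205]
```

View pics/side5.png

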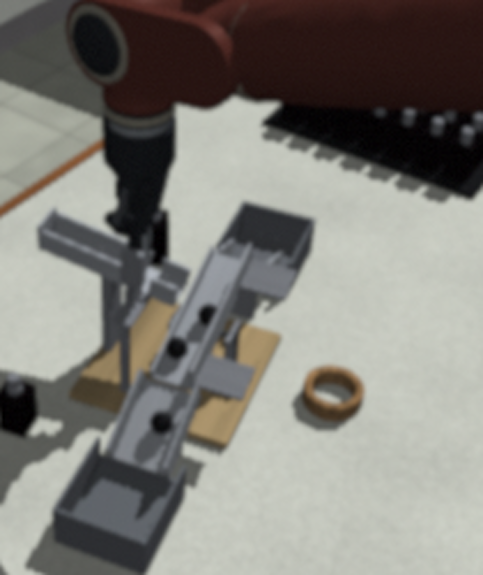

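View pics/scene5.png

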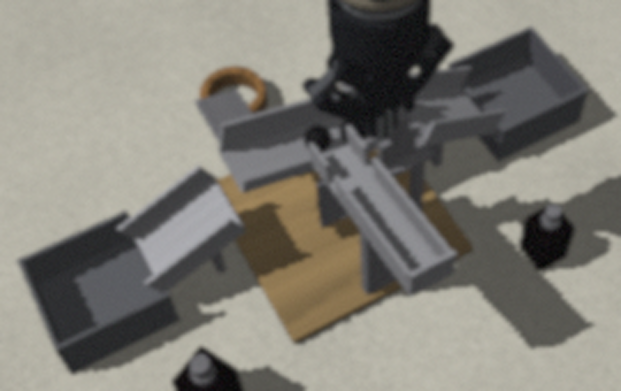

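step_arm(moves=[[0,-0.002,0,0,0,0,0],[0,0,0,0,0,0,0],[0,0,0,0,0,0,0]])

```text
time: 7.8
tool_pos: [0.5977, 0.0306, 0.1845]
tool_rot: [0.002, 0.992, 0.13, 0.0]
contact_force: [1.5, -5.8, -0.6]
gripper_width: -0.002
```

step_arm(moves=[[0,-0.001,0,0,0,0,0],[0,0,0,0,0,0,0],[0,0,0,0,0,0,0]])

```text
time: 8.1
tool_pos: [0.5976, 0.0306, 0.1845]
tool_rot: [0.003, 0.992, 0.13, 0.001]
contact_force: [1.7, -8.9, -0.8]
gripper_width: -0.004
```

The slide is at its end stop (the TCP has stopped and force is rising). I back off and lift clear.

step_arm(moves=[[0,0.015,0,0,0,0,0],[0,0.015,0,0,0,0,0],[0,0,-0.03,0,0,0,0],[0,0,-0.04,0,0,0,0],[0,0,-0.03,0,0,0,0],[0,0.03,0,0,0,0,0],[0,0.03,0,0,0,0,0],[0,0,0,0,0,0,0]])

```text
time: 8.9
tool_pos: [0.6207, -0.0572, 0.2844]
tool_rot: [0.0, 0.992, 0.128, 0.0]
contact_force: [-0.4, 0.5, -0.7]
gripper_width: -0.001
```

step_arm(moves=[[0,0,0,0,0,0,0],[0,0,0,0,0,0,0],[0,0,0,0,0,0,0],[0,0,0,0,0,0,0],[0,0,0,0,0,0,0],[0,0,0,0,0,0,0],[0,0,0,0,0,0,0],[0,0,0,0,0,0,0]])

```text
time: 9.7
tool_pos: [0.6201, -0.0537, 0.2843]
tool_rot: [-0.0, 0.992, 0.13, 0.0]
contact_force: [0.6, 0.5, -1.3]
gripper_width: 0.001
```

```bash
python3 - <<'E'
from h import *
for n,a in [("scene",(120,290,70,340)),("side",(60,310,190,400))]:
    p,d=grab(n);print(cv2.imwrite(f"pics/{n}6.png",cv2.resize(p[a[0]:a[1],a[2]:a[3]],None,fx=2.3,fy=2.3,interpolation=cv2.INTER_CUBIC)[:,:,::-1]))
    for q in ["stop_tab","cap_1_center","tape","bottle_1"]:look(n,q)
E
```

```text
True
scene stop_tab 0.52 [244. 176.] 312 med [0.594 0.047 0.17 ] lo [0.58  0.033 0.131] hi [0.604 0.065 0.206]
scene cap_1_center 0.48 [304. 153.] 67 med [0.46  0.247 0.031] lo [0.449 0.238 0.022] hi [0.468 0.258 0.036]
scene cap_1_center 0.37 [200. 168.] 2552 med [ 0.519 -0.032  0.114] lo [ 0.442 -0.102  0.084] hi [0.576 0.063 0.146]
scene tape 0.41 [165. 159.] 90 med [ 0.38  -0.093  0.024] lo [ 0.364 -0.109  0.004] hi [ 0.42  -0.051  0.027]
scene bottle_1 0.8 [162. 288.] 710 med [ 0.73  -0.155  0.066] lo [ 0.707 -0.178  0.008] hi [ 0.748 -0.132  0.093]
scene bottle_1 0.71 [307. 222.] 488 med [0.66  0.178 0.053] lo [0.638 0.164 0.006] hi [0.673 0.202 0.081]
True
side stop_tab 0.47 [249. 179.] 222 med [0.589 0.053 0.177] lo [0.58  0.039 0.136] hi [0.603 0.066 0.207]
side cap_1_center 0.61 [281. 201.] 1870 med [0.52  0.004 0.104] lo [ 0.447 -0.102  0.081] hi [0.571 0.078 0.139]
side tape 0.93 [335. 226.] 444 med [ 0.391 -0.071  0.02 ] lo [ 0.358 -0.107  0.002] hi [ 0.421 -0.042  0.027]
side bottle_1 0.73 [258. 158.] 298 med [ 0.714 -0.149  0.063] lo [ 0.696 -0.172  0.01 ] hi [ 0.742 -0.132  0.093]
side bottle_1 0.6 [199. 238.] 401 med [0.648 0.194 0.046] lo [0.634 0.166 0.006] hi [0.667 0.205 0.082]
```

View pics/side6.png

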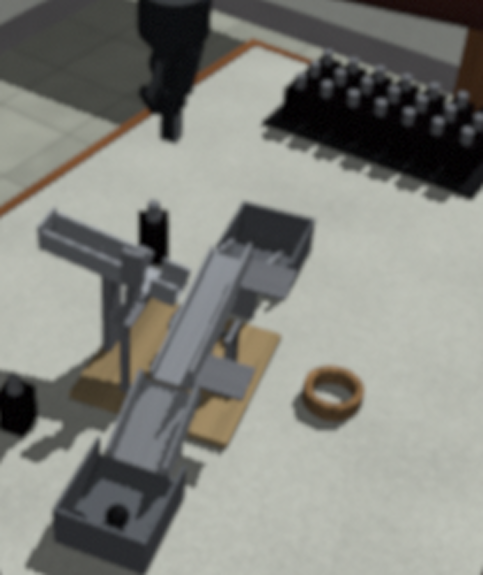

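View pics/scene6.png

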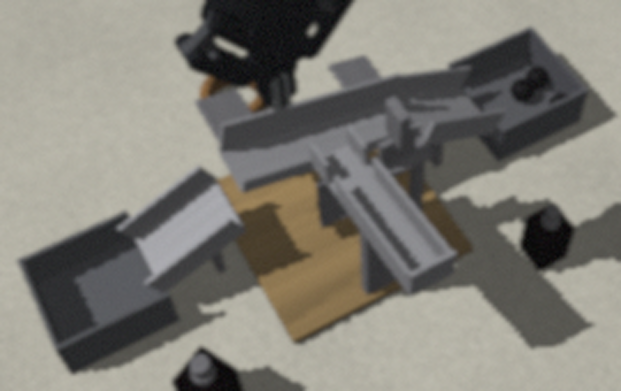

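step_arm(moves=[[0,0,0,0,0,0,0],[0,0,0,0,0,0,0],[0,0,0,0,0,0,0],[0,0,0,0,0,0,0],[0,0,0,0,0,0,0],[0,0,0,0,0,0,0],[0,0,0,0,0,0,0],[0,0,0,0,0,0,0]])

```text
time: 11.0
tool_pos: [0.6201, -0.0538, 0.2843]
tool_rot: [-0.0, 0.992, 0.13, -0.0]
contact_force: [-0.1, -0.2, 1.2]
gripper_width: -0.004
```

```bash
python3 - <<'E'
from h import *
o=[]
for n,a in [("scene",(125,195,255,335)),("side",(220,310,205,285))]:
    p,d=grab(n);o.append(cv2.resize(np.clip(p[a[0]:a[1],a[2]:a[3]].astype(float)*1.8,0,255).astype(np.uint8),(390,390),interpolation=cv2.INTER_CUBIC))
cv2.imwrite("pics/tray7.png",np.hstack(o)[:,:,::-1])
E
```

```text
(no output)
```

View pics/tray7.png

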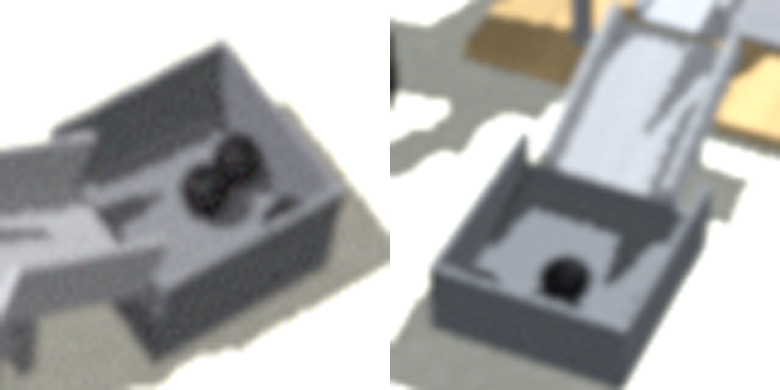

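Two caps are clearly visible. The third may be hidden by the tray wall, so I look from above with the wrist camera.

step_arm(moves=[[0,0,-0.045,0,0,0,0],[-0.018,-0.04,-0.02,0,0,0,0],[-0.018,-0.04,0,0,0,0,0],[-0.018,-0.04,0,0,0,0,0],[-0.018,-0.04,0,0,0,0,0],[-0.018,-0.04,0,0,0,0,0],[0,0,0,0,0,0,0],[0,0,0,0,0,0,0]])

```text
time: 11.9
tool_pos: [0.4813, 0.1167, 0.3498]
tool_rot: [0.0, 0.991, 0.131, 0.001]
contact_force: [0.2, 0.1, -0.7]
gripper_width: 0.001
```

```bash
python3 - <<'E'
from h import *
p,d=grab("wrist");cv2.imwrite("pics/w8.png",cv2.resize(p,(780,585))[:,:,::-1])
E
```

```text
(no output)
```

View pics/w8.png

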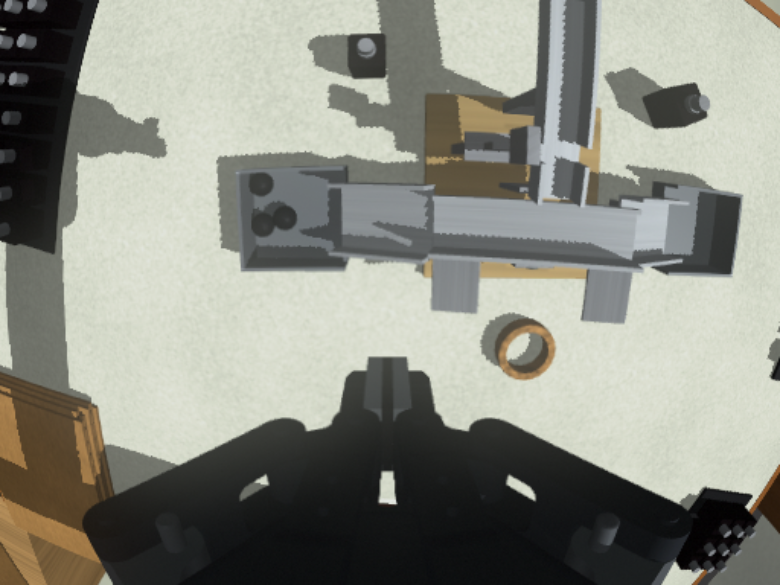

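All three caps lie in the left tray, at about (262,183), (263,223) and (285,216). The channel is empty, the gate's right end is up, and the arm is clear of everything. I hand in.

```bash
python3 -c "
from plant import *
print(job_done(), state()['time'])"
```

```text
the job is handed in; nothing more can be done
the job is handed in; nothing more can be done
```

The job is done and handed in at about 12 s. The gate is rocked over, the stop slide is open, and all three caps rolled by themselves into the left tray.

- **Gate:** It started with its left end up. I pressed the left plate down with the shut fingertips and it fell to the other side. The last picture still shows the right end up.
- **Stop slide:** I pushed the tab left until the tool stopped moving and the force rose to about 9 N, so I take it to be at its end stop. By the camera, the tab moved about 44 mm.
- **Caps:** The scene and side pictures showed only two of them, because the tray walls hid the third. A wrist picture from above showed all three in the left tray and the channel empty.
- **Bystanders:** The tape roll measured the same before and after in the side view. The scene view of it was partly hidden by the gripper at the end. I did not measure the bottles before the job, but they look unmoved between the first and last pictures. The arm came nowhere near them or the tape.
- **Disagreements:** The cap detector sometimes reported the gate as a cap, so I relied on the pictures for the caps.

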